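Bolt the fruit delivery case shut

ROBOT

A 6-joint arm with a two-finger parallel gripper is mounted at the origin on the work surface. World frame = base frame: x ahead of the robot, y to its left, z up, the work surface at z = 0. Lengths are in m, angles in rad, forces in N, time in s.
With the tool pointing down it reaches from about 0.35 to 0.775 m from the base axis. Payload 5.5 kg.
Tool frame: the origin (TCP) lies at the very end of the fingers, on their centre line; the grasp point (between the pads) lies env.grasp_offset behind it (env.grasp_offset is the distance from the TCP to the grasp point, in m); x points along the fingers, y is the direction in which the jaws open and shut, and the axes are right-handed (so a half turn about x gives the same grasp; the last joint's range is limited). The gripper opens to 85 mm and grips with 20 to 120 N. Pads are 22 mm wide; open, the fingers measure 114 mm over their backs; the gripper's body (76 mm by 85 mm) begins 54 mm behind the grasp point. The pads swing forward as they close: fully open they stand 13 mm farther back than shut.
Start: joints at [0.973, 0.313, 0.046, 1.304, 0, 1.431], TCP at [0.254, 0.516, 0.231] pointing down, gripper open.
Joint ranges: [-2.76, 2.76], [-0.86, 1.69], [-1.03, 1.26], [-2.2, 2.34], [-1.47, 1.5], [-3.14, 3.14]. Speed limits (rad/s): [2.57, 2.57, 3.14, 3.14, 3.14, 3.14].

INTERFACE

Orientations are given as a unit quaternion [w, x, y, z].
In Python, from workcell import get_state, viewer, job, env gives the robot as it stands.
- The arm moves only by the tool send_rows, never from a script. Its argument "plan" is a list of rows, each a list of 6 numbers: the shift along the tool's x, y, z in mm, then the turn, a rotation vector about the tool's x, y, z in degrees. A call has exactly 10 rows; each row is the pose to reach, as a shift and turn from the pose commanded when the call began, along the tool's axes at that moment; what a row does not reach only later rows make up. A row lasts 1/8 s, in which the tool goes at most 62.5 mm and 10.7 degrees, less where a joint would pass 70% of its speed; a pose out of reach is approached as far as the arm can. A call with a gripper value outside its range is refused whole. "claw" is the finger opening in mm, from 0 to 85.4, set as the call begins (left out, the last holds). The fingers move at their own pace and stop on an object; "newtons" is the grip in N (left out, the last holds). Time passes only in rows, so rows that repeat a pose let the fingers close, or fill a call up. It gives the time, the measured TCP pose, the force and the opening at its end, in the units of the state.
- get_state(): the state, without advancing time (a new reading comes with each control period).
- viewer.read_camera(name): name is "side" or "top"; returns a dict with "frame" (400x640x3 uint8, blue, green, red), "mtx" (3x3 intrinsics, pixels), "rvec" (rotation vector, rad) and "tvec" (3), from world to camera coordinates, as OpenCV has them. Camera axes: x right, y down, z forward; pixel columns grow to the right and rows downward; lengths in m; the calibration is good to about 2 mm. A picture is of the moment at which its call begins. There is no depth.
- job.hand_in(): hands the job in, once; it reports no verdict.
The state is a dict: "clock": time; "joint_pos": joint angles; "qvel": joint speeds; "tau": joint torques, N m; "tcp_pos": TCP position; "orientation": TCP orientation; "wrist_force": force on the tool from outside, world axes, zero at the start; "ft_torque": the same for the moment, N m; "finger_gap": finger opening in m.
Only numpy, scipy, OpenCV 4.12 (cv2) and the standard library are available. Lean on these libraries where they do the work, as an engineer would, in place of code of your own. Each camera call takes 0.05 s, during which the arm holds its last target.

TASK

Close the lid of the orange delivery case, press it gently down against its springy seal and, keeping it down, push the red-handled bolt across into the brass keeper until its tip is fully home, firmly up against the rubber buffer hidden inside; then let go. Feel your way: do not bear down hard on the case's rim, force the bolt against the keeper or ram the buffer, and leave the other things on the bench where they are.

Things in the scene. Friction and masses are not known exactly. Their poses are not given: they have to be found in the camera images.
- case: Orange open-topped delivery case fixed to the bench, 240 mm (x) by 300 mm (y), 111 mm high to its rim, with a fruit gift box inside. Origin: centre of its underside; z up; -x is its front (towards the robot). Its lid is hinged along the far edge: hinge axis along case y at case x = +120 mm, z = 111 mm.
- lid (a joint): Angle of the lid, a 0.15 kg plate, 243 mm from hinge to front edge, 300 mm wide, 6 mm thick, aluminium frame and clear window. 0 = fully closed, underside flat on the rim; grows as the front rises; starts at 0.35 to 0.75. Its stiff hinge (0.42 N m) lets it stay where it is left. Fully closing it takes about 13 N at the bolt's handle, against the seal; then it meets the hard rim.
- seal (a joint): How far the black rubber seal bar under the lid's front is pressed down, m (0 = free, 0.012 = lid closed). It lies 215 mm from the hinge, stands 12 mm above the rim and pushes up with 1000 N/m: a lid let down rests on it at about 0.055 rad and, if pressed but not bolted, springs back to about 0.04 rad.
- lid_front (a point): Point on the top face of the lid's aluminium front band, 225 mm from the hinge and 115 mm to the case's -y side of the middle: a bare place to push the lid down. Its axes are the lid's: x from front to hinge, z out of the top face.
- rim: Aluminium rail along the top of the case's front wall, 12 mm wide, 300 mm long, its top 111 mm above the bench; the lid's hard stop. It must not be loaded above 25 N. Origin: centre of its underside, 11 mm below its top.
- bolt (a joint): Travel of the bolt along the lid, towards the case's +y, m. 0 = fully drawn back; starts between 0 and 0.012; limit 0.070. It comes home on the buffer anywhere from 0.029 to 0.061, which only feeling can tell. The bolt rubs (about 2.5 N, some 2 N more under the keeper's load) and stays where it is left.
- handle_top (a point): Centre of the top of the bolt's red upright handle, a block 24 mm across the bolt (x) by 16 mm along it (y), its top 56 mm above the lid's top face and 42 mm above the bolt's axis, 205 mm from the hinge. Axes: the lid's. The bolt's two steel guides reach 24 mm above the lid, close behind and ahead of the handle; above them it is free on all sides.
- bolt_tip (a point): Rounded tip of the 10 mm steel bolt rod, on the rod's axis, 118 mm ahead (+y) of the handle and 14 mm above the lid's top face.
- keeper: Brass block on the case's +y wall, 33 mm wide, 62 mm long, hole 13 mm square. Origin: centre of the hole's mouth, on the bolt's axis when the lid is closed, 5 to 15 mm beyond the lid's edge; the hole runs to +y. The bolt enters only with the lid within about 2 mm of closed there, else it strikes solid brass. Not to be loaded above 25 N; it carries 8 to 12 N once it holds the lid.
- buffer (a joint): How far the bolt's tip has pressed in the rubber buffer hidden in the keeper's hole, m. 0 = not touched. Its face lies anywhere from 12 to 34 mm inside the mouth, unseen; it resists with 1 N plus 3 N per mm. Home means pressed in by 0.4 mm or more; a push of about 10 N at the handle does it. Pressing it in beyond 4.5 mm (about 14 N on it) damages it.
- gift_right: Bystander: gold gift box of fruit, 150 x 160 x 40 mm, origin under its centre.
- gift_left: Bystander: gold gift box of fruit, 150 x 160 x 40 mm, origin under its centre.
- tape_roll: Bystander: roll of brown tape lying flat, 84 mm across, 45 mm high, beside the case's -y wall; origin under its centre.
- marker: Bystander: blue marker pen, 16 mm thick, 130 mm long, lying in front of the case; origin under its middle.
- sanitiser: Bystander: clear bottle with a blue cap, 60 mm across, 150 mm tall; origin under its centre.
- pink_card_box: Bystander: pink carton, 100 x 140 x 50 mm; origin under its centre.

How it is judged:
By the outcome, as a careful person would: the job done as asked, in the order asked, and still so for the second after the job is handed in, with the robot touching nothing.
It also fails if it takes over 72 s, if anything falls off the work surface, if the arm or the gripper's body presses on something with over 40 N, if the wrist force passes 120 N, or if a joint passes its speed limit or range.

## Working session

There is one attempt and no reset: what is moved stays moved. The work goes in short steps, Python scripts to look and compute and a tool call to move; the robot and the scene stay as the last step left them, time stands still between calls to the robot, and variables do not carry over. Pictures are saved under pics/ and viewed, and the job is handed in when it is done.

Besides the shell and the picture viewer there is one more tool, called after "Request:" by a JSON object that holds its "name" and its "arguments", one argument or row to a line. send_rows: Moves the arm, as the interface text tells. Its arguments: {"type":"object","properties":{"plan":{"type":"array"},"claw":{"type":"number"},"newtons":{"type":"number"}},"required":["plan"]}

```bash
mkdir -p pics; ls
python3 - <<'E'
from workcell import get_state, viewer, job, env
import cv2
s=get_state(); print(s); print(env.grasp_offset)
for n in ("side","top"):
    c=viewer.read_camera(n); cv2.imwrite(f"pics/{n}0.png",c["frame"]); print(n,c["mtx"],c["rvec"],c["tvec"])
E
```

```text
pics
{'clock': 0.0, 'joint_pos': array([9.73390641e-01, 3.14032595e-01, 4.49578222e-02, 1.30358916e+00,
       5.20964804e-06, 1.43120197e+00]), 'qvel': array([ 0.00050685,  0.00055081, -0.00046199,  0.00041259, -0.00060483,
        0.00044578]), 'tau': array([-5.23435992e-04, -4.80631578e+01,  2.98530757e+01,  1.93842757e-02,
       -3.01392147e-04,  1.56282901e-06]), 'tcp_pos': array([0.25385277, 0.51535425, 0.2303819 ]), 'orientation': array([ 0.68842224,  0.15983554,  0.68890138, -0.16106616]), 'wrist_force': array([ 0.41830672, -0.65484203,  0.16339645]), 'ft_torque': array([ 0.04780515,  0.01777756, -0.01914306]), 'finger_gap': 0.08551595578775616}
0.0187
side [[492.29651631   0.         323.32211165]
 [  0.         492.29651631 199.38518841]
 [  0.           0.           1.        ]] [ 2.33240151 -0.7348835   0.25325416] [-0.467719    0.27933745  1.26563026]
top [[514.71748342   0.         313.55115042]
 [  0.         514.71748342 205.54756918]
 [  0.           0.           1.        ]] [ 2.17516922 -2.16026102  0.0928075 ] [-0.05065368  0.53155776  1.87456544]
```

View pics/side0.png

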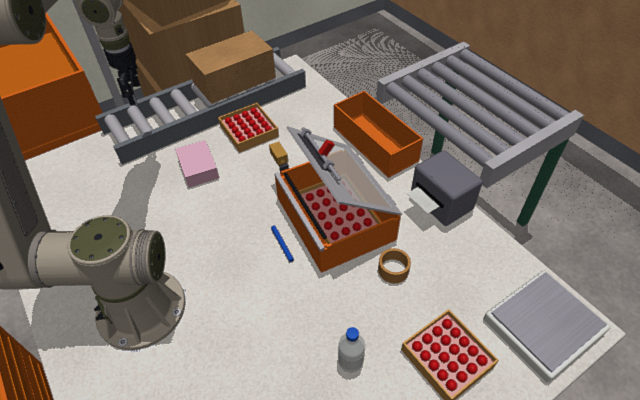

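View pics/top0.png

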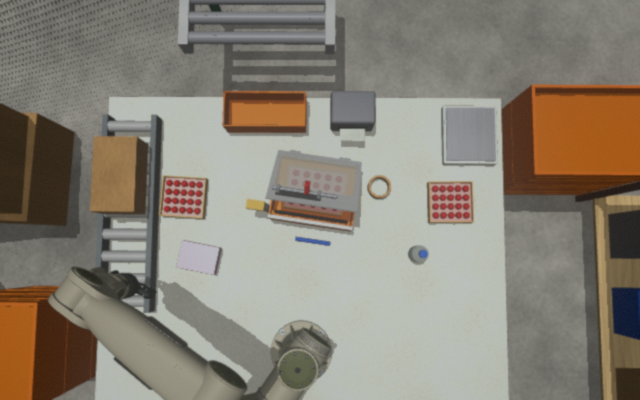

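Run:
```python
import cv2
a=cv2.imread("pics/side0.png")[110:290,230:430]
cv2.imwrite("pics/side0c.png",cv2.resize(a,None,fx=4,fy=3.333*1.0,interpolation=cv2.INTER_CUBIC)) if 0 else cv2.imwrite("pics/side0c.png",cv2.resize(a[:150],None,fx=4,fy=4,interpolation=cv2.INTER_CUBIC))
a=cv2.imread("pics/top0.png")[140:240,235:395]
cv2.imwrite("pics/top0c.png",cv2.resize(a,None,fx=5,fy=5,interpolation=cv2.INTER_CUBIC))
```

```text
(no output)
```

View pics/side0c.png

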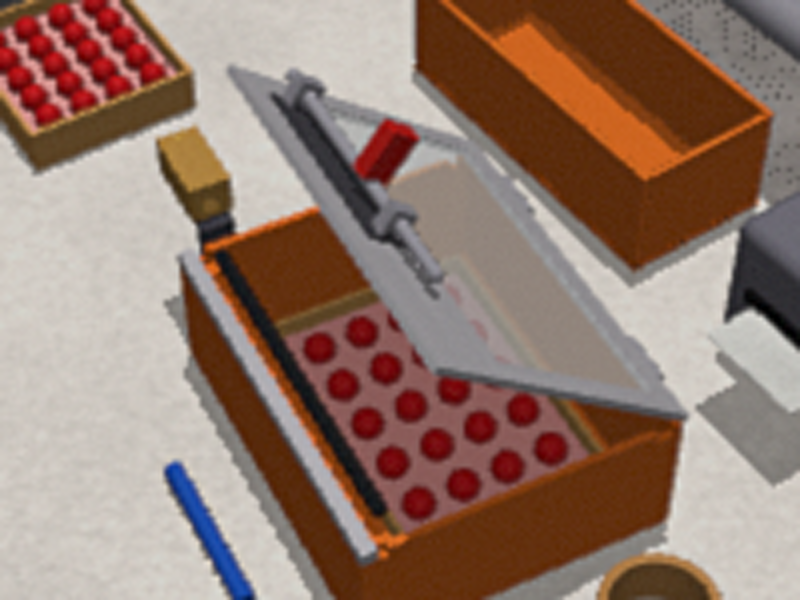

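View pics/top0c.png

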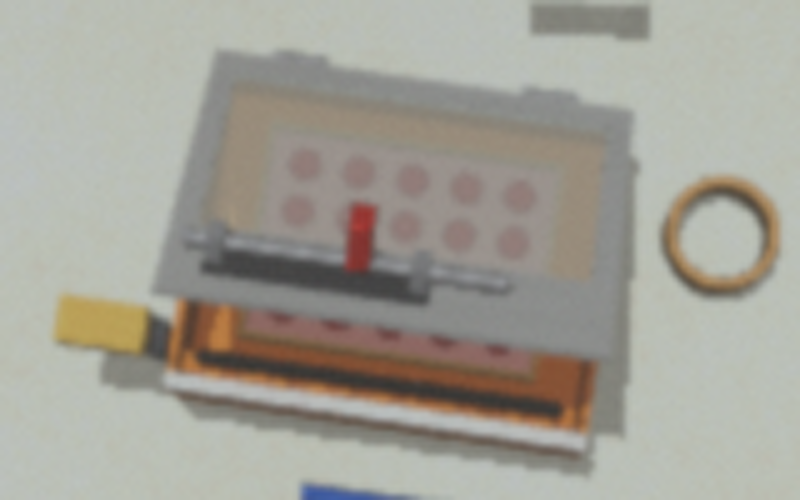

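```bash
cat > h.py <<'E'
import numpy as np, cv2
from scipy.spatial.transform import Rotation as R
from scipy.optimize import least_squares
CAM={}
def cams():
    from workcell import viewer
    return {n:viewer.read_camera(n) for n in("side","top")}
def lidpt(th,d,y,h):
    # d from hinge, y case, h above underside
    return np.array([0.12-d*np.cos(th)+h*np.sin(th), y, 0.111+d*np.sin(th)+h*np.cos(th)])
def world(p,c): 
    x,y,yaw=c
    cs,sn=np.cos(yaw),np.sin(yaw)
    return np.array([x+cs*p[0]-sn*p[1], y+sn*p[0]+cs*p[1], p[2]])
def proj(c,P):
    return cv2.projectPoints(np.array(P,float).reshape(-1,3),c["rvec"],c["tvec"],c["mtx"],None)[0].reshape(-1,2)
E
cat > fit.py <<'E'
from h import *
C=cams()
T=lambda x,y:("top",235+x/5,140+y/5)
S=lambda x,y:("side",230+x/4,110+y/4)
def pts(q):
    x,y,yaw,th,b=q
    L=lambda d,yy,h:lidpt(th,d,yy,h)
    hy=b
    o=[(L(.243,.15,.006),T(153,293)),(L(.243,-.15,.006),T(612,357)),
       (L(.243,.15,.006),S(230,67)),(L(.243,-.15,.003),S(438,372)),(L(0,-.15,.006),S(686,410)),
       (L(0,-.15,.006),T(632,108)),(L(0,.15,.006),T(217,50)),
       (np.array([-.12,.15,.111]),T(165,385)),(np.array([-.12,-.15,.111]),T(590,448)),
       (np.array([-.12,.15,.111]),S(183,258)),(np.array([-.12,-.15,.111]),S(368,557)),
       (L(.205,hy,.062),T(362,212)),(L(.205,hy,.062),S(400,136)),
       (L(.205,hy+.118,.020),T(186,238))]
    return o
def res(q,full=False):
    r=[]
    for p,(n,u,v) in pts(q):
        d=proj(C[n],world(p,q[:3]))[0]-[u,v]; r.append(d)
    return np.array(r) if full else np.ravel(r)
s=least_squares(res,[.55,0,-.1,.5,0.],loss='soft_l1',x_scale=[.01,.01,.05,.05,.01])
print(s.x); print(res(s.x,True).round(1))
E
python3 fit.py
```

```text
[ 0.57868427 -0.05075864 -0.13466645  0.66097624  0.01909721]
[[-0.4 -0.3]
 [-0.1 -0. ]
 [ 0.1  0.5]
 [ 0.5  0.9]
 [ 2.2  1.3]
 [-0.  -0.1]
 [-0.8 -0.2]
 [-0.5  0.6]
 [-1.   0.1]
 [-0.9 -0.8]
 [-0.1  0.6]
 [ 0.6  1.1]
 [ 1.6 -0.7]
 [-1.   0.1]]
```

```bash
cat >> h.py <<'E'
CASE=(0.5787,-0.0508,-0.1347)
def orient(tilt=0,s=1,yaw=CASE[2]):
    y=np.array([-np.sin(yaw),np.cos(yaw),0])*s
    x=np.array([0,0,-1.]); z=np.cross(x,y)
    return R.from_matrix(np.c_[x,y,z])*R.from_euler('y',tilt)
def cur():
    from workcell import get_state
    s=get_state(); q=s["orientation"]
    return s,np.array(s["tcp_pos"]),R.from_quat([q[1],q[2],q[3],q[0]])
def row(P,Rt,p0,R0):
    d=R0.inv().apply(np.array(P)-p0)*1000
    w=(R0.inv()*Rt).as_rotvec(degrees=True)
    return np.r_[d,w].round(1).tolist()
E
python3 - <<'E'
from h import *
s,p,r=cur(); print(r.as_matrix().round(3))
for sg in(1,-1):
    print(sg,row([.42,.2,.37],orient(s=sg),p,r))
for th in(.66,.05): 
    print(th,world(lidpt(th,.225,-.115,.006),CASE),world(lidpt(th,.205,.019,.062),CASE),world(lidpt(th,.243,.15,.006),CASE))
E
```

```text
[[-0.001  0.442  0.897]
 [-0.001  0.897 -0.442]
 [-1.    -0.001 -0.   ]]
1 [-139.1, -209.8, 288.4, -18.5, -0.0, 0.1]
-1 [-139.1, -209.8, 288.4, 161.5, 0.1, 0.0]
0.66 [ 0.50967653 -0.15749713  0.25369125] [ 0.57735205 -0.03144364  0.28566847] [0.53117313 0.10701204 0.26472735]
0.05 [ 0.45978323 -0.15073556  0.12823781] [ 0.50034604 -0.02100774  0.18316825] [0.47755623 0.11427824 0.12913744]
```

Request:
{"name": "send_rows", "arguments": {
  "plan": [
    [-60,0,0,0,0,0],
    [-120,0,0,0,0,0],
    [-135,-40,40,-4,0,0],
    [-139,-80,90,-9,0,0],
    [-139,-120,150,-14,0,0],
    [-139,-160,210,-18.5,0,0],
    [-139,-210,270,-18.5,0,0],
    [-139,-210,285,-18.5,0,0],
    [-139,-210,285,-18.5,0,0],
    [-139,-210,285,-18.5,0,0]
  ],
  "claw": 0,
  "newtons": 40
}}

```text
clock: 1.45
tcp_pos: [0.4167, 0.2015, 0.3702]
orientation: [0.705, 0.048, 0.706, -0.048]
wrist_force: [-0.4, 0.0, 0.1]
finger_gap: -0.0003
```

Run:
```python
from h import *
s,p,r=cur(); print(s['clock'],p,s['wrist_force'],s['finger_gap'],s['joint_pos'].round(3)); print(r.as_matrix().round(3))
O=orient()
print(row(world(lidpt(.66,.225,-.115,.1),CASE),O,p,r), world(lidpt(.66,.225,-.115,.1),CASE))
print(row([.51,-.157,.31],O,p,r))
```

```text
1.45 [0.4167454  0.2015426  0.37018849] [-0.41918343  0.01958719  0.11103585] -0.00025223203159900273 [0.276 0.092 0.106 1.585 0.    0.412]
[[-0.001  0.135  0.991]
 [ 0.     0.991 -0.135]
 [-1.     0.    -0.001]]
[42.0, -343.1, 198.3, -0.1, -0.0, -0.0] [ 0.56678746 -0.16523684  0.32795051]
[60.0, -342.7, 140.9, -0.1, -0.0, -0.0]
```

Request:
{"name": "send_rows", "arguments": {
  "plan": [
    [0,-60,10,0,0,0],
    [0,-120,20,0,0,0],
    [0,-180,30,0,0,0],
    [0,-240,50,0,0,0],
    [0,-290,90,0,0,0],
    [0,-330,130,0,0,0],
    [20,-343,148,0,0,0],
    [60,-343,148,0,0,0],
    [70,-343,148,0,0,0],
    [70,-343,148,0,0,0]
  ]
}}

```text
clock: 2.7
tcp_pos: [0.5174, -0.1569, 0.3005]
orientation: [0.705, 0.047, 0.706, -0.047]
wrist_force: [0.1, -1.4, 0.4]
finger_gap: -0.0
```

Run:
```python
from h import *
s,p,r=cur(); print(s['clock'],p,s['wrist_force'],s['joint_pos'].round(3))
C=cams()
for n,c in C.items(): 
    cv2.imwrite(f"pics/{n}1.png",c["frame"]); print(n,proj(c,p))
a=C["side"]["frame"][80:280,230:430];b=C["top"]["frame"][110:260,240:440]
cv2.imwrite("pics/both1.png",np.hstack([cv2.resize(a,(400,400)),cv2.resize(b,(400,300)) if 0 else cv2.copyMakeBorder(cv2.resize(b,(400,300)),0,100,0,0,0)]))
c0=np.array(CASE)
O=orient()
# path of tip centre keeping edge contact
for th in (.66,.5,.35,.2,.1,.05):
    cp=lidpt(th,.228,-.115,.006)+[.011,0,0]
    print(th,row(world(cp,CASE),O,p,r))
```

```text
2.7 [ 0.51736594 -0.1568679   0.30047779] [ 0.1305756  -1.36534188  0.43681914] [-0.443  0.237  0.112  1.446  0.    -0.31 ]
side [[341.6519502  179.04679688]]
top [[347.5168675  202.02755303]]
0.66 [44.9, -1.7, 1.1, 0.1, -0.0, -0.0]
0.5 [74.9, -1.7, -19.6, 0.1, -0.0, -0.0]
0.35 [105.7, -1.6, -34.5, 0.1, -0.0, -0.0]
0.2 [138.3, -1.6, -44.6, 0.1, -0.0, -0.0]
0.1 [160.8, -1.6, -48.6, 0.1, -0.0, -0.0]
0.05 [172.1, -1.6, -49.7, 0.1, -0.0, -0.0]
```

View pics/both1.png

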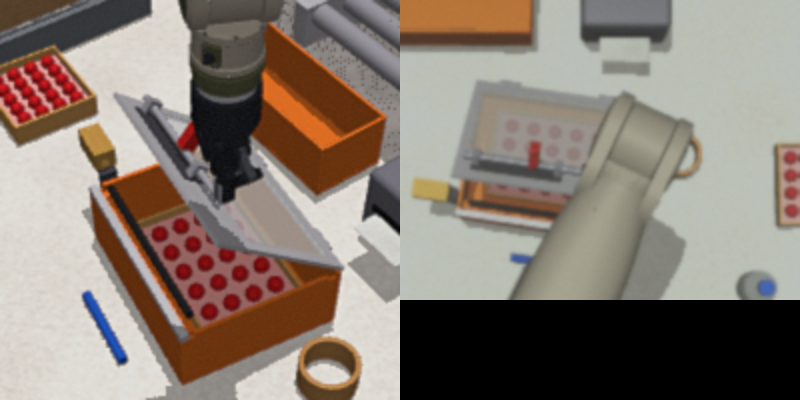

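Request:
{"name": "send_rows", "arguments": {
  "plan": [
    [15,-1.5,1,0,0,0],
    [30,-1.5,1,0,0,0],
    [40,-1.5,1,0,0,0],
    [45,-1.5,1,0,0,0],
    [50,-1.5,-2,0,0,0],
    [55,-1.5,-6,0,0,0],
    [61,-1.5,-10,0,0,0],
    [67,-1.5,-14,0,0,0],
    [75,-1.5,-20,0,0,0],
    [75,-1.5,-20,0,0,0]
  ]
}}

```text
clock: 4.05
tcp_pos: [0.4964, -0.1568, 0.2244]
orientation: [0.705, 0.048, 0.706, -0.048]
wrist_force: [0.6, -0.7, 0.5]
finger_gap: 0.0001
```

Run:
```python
from h import *
s,p,r=cur(); print(s['clock'],p,s['wrist_force'],s['ft_torque'])
C=cams()
a=C["side"]["frame"][100:250,260:410]
cv2.imwrite("pics/s2.png",cv2.resize(a,(600,600),interpolation=cv2.INTER_CUBIC))
```

```text
4.05 [ 0.49643551 -0.15677499  0.22442458] [ 0.63798746 -0.71257119  0.5165701 ] [0.0285558  0.01321391 0.00436184]
```

View pics/s2.png

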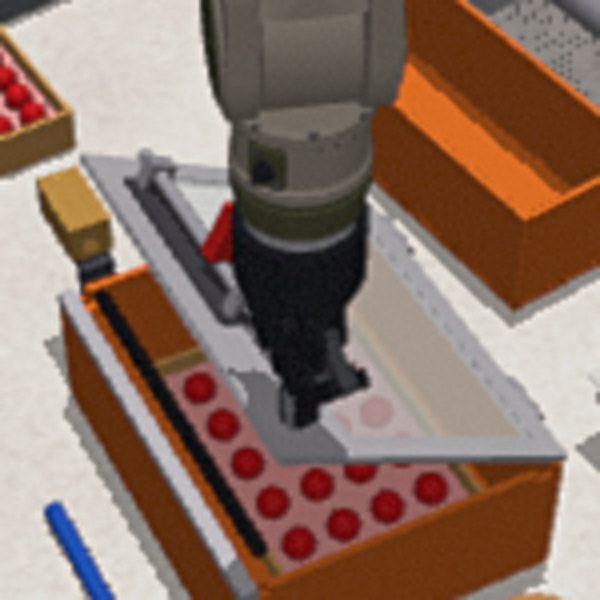

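Request:
{"name": "send_rows", "arguments": {
  "plan": [
    [10,0,-6,0,0,0],
    [20,0,-10,0,0,0],
    [31,0,-15,0,0,0],
    [42,0,-19,0,0,0],
    [53,0,-22,0,0,0],
    [63,0,-25,0,0,0],
    [71,0,-27,0,0,0],
    [78,0,-28,0,0,0],
    [84,0,-29,0,0,0],
    [84,0,-29,0,0,0]
  ]
}}

```text
clock: 5.4
tcp_pos: [0.4685, -0.1531, 0.1408]
orientation: [0.705, 0.048, 0.706, -0.048]
wrist_force: [-0.3, -0.1, -0.2]
finger_gap: 0.0001
```

Request:
{"name": "send_rows", "arguments": {
  "plan": [
    [1,0,0,0,0,0],
    [2,0,0,0,0,0],
    [3,0,0,0,0,0],
    [4,0,0,0,0,0],
    [5,0,0,0,0,0],
    [6,0,0,0,0,0],
    [7,0,0,0,0,0],
    [8,0,0,0,0,0],
    [9,0,0,0,0,0],
    [9,0,0,0,0,0]
  ]
}}

```text
clock: 6.65
tcp_pos: [0.4688, -0.1531, 0.1321]
orientation: [0.705, 0.048, 0.706, -0.048]
wrist_force: [0.7, 0.2, 0.5]
finger_gap: 0.0003
```

Request:
{"name": "send_rows", "arguments": {
  "plan": [
    [0.5,0,0,0,0,0],
    [1,0,0,0,0,0],
    [1.5,0,0,0,0,0],
    [2,0,0,0,0,0],
    [2.5,0,0,0,0,0],
    [3,0,0,0,0,0],
    [3.5,0,0,0,0,0],
    [4,0,0,0,0,0],
    [4,0,0,0,0,0],
    [4,0,0,0,0,0]
  ]
}}

```text
clock: 7.9
tcp_pos: [0.4688, -0.1532, 0.1283]
orientation: [0.706, 0.048, 0.705, -0.048]
wrist_force: [-0.5, 0.2, -0.1]
finger_gap: -0.0003
```

Run:
```python
from h import *
s,p,r=cur(); print(s['clock'],p,s['wrist_force'],s['ft_torque'])
C=cams()
a=C["side"]["frame"][130:280,260:410]
cv2.imwrite("pics/s3.png",cv2.resize(a,(600,600),interpolation=cv2.INTER_CUBIC))
```

```text
7.9 [ 0.46883265 -0.15320846  0.12828239] [-0.49265345  0.1731002  -0.10410875] [-0.01196303  0.08921368  0.02214609]
```

View pics/s3.png

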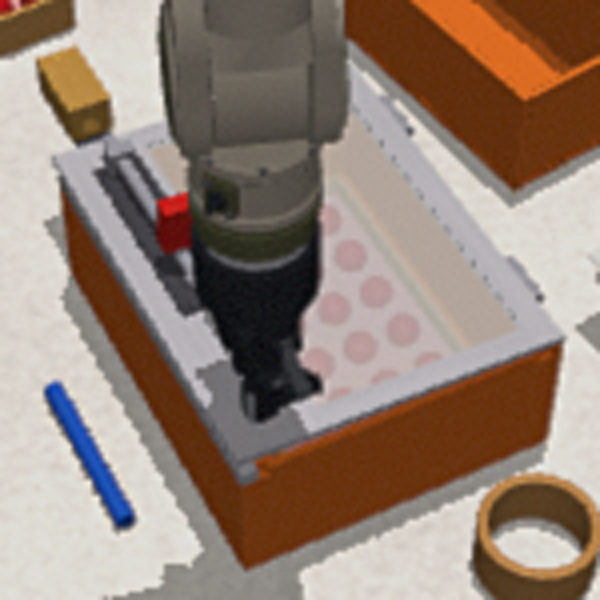

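Request:
{"name": "send_rows", "arguments": {
  "plan": [
    [-20,0,0,0,0,0],
    [-60,0,0,0,0,0],
    [-100,0,0,0,0,0],
    [-120,-40,0,0,0,0],
    [-120,-80,-20,0,0,0],
    [-120,-110,-50,0,0,0],
    [-120,-110,-70,0,0,0],
    [-120,-110,-70,0,0,0],
    [-120,-110,-70,0,0,0],
    [-120,-110,-70,0,0,0]
  ]
}}

```text
clock: 9.25
tcp_pos: [0.3854, -0.2527, 0.2482]
orientation: [0.706, 0.047, 0.705, -0.047]
wrist_force: [-0.0, 0.3, 0.4]
finger_gap: -0.0003
```

Run:
```python
from h import *
s,p,r=cur(); print(s['clock'],p,s['wrist_force'])
C=cams()
cv2.imwrite("pics/side4.png",C["side"]["frame"]);cv2.imwrite("pics/top4.png",C["top"]["frame"])
a=C["side"]["frame"][125:275,255:405]
cv2.imwrite("pics/s4.png",cv2.resize(a,(600,600),interpolation=cv2.INTER_CUBIC))
a=C["top"]["frame"][140:240,235:395]
cv2.imwrite("pics/t4.png",cv2.resize(a,(800,500),interpolation=cv2.INTER_CUBIC))
```

```text
9.25 [ 0.38538897 -0.25267686  0.24821821] [-0.00431716  0.27615907  0.40882334]
```

View pics/s4.png

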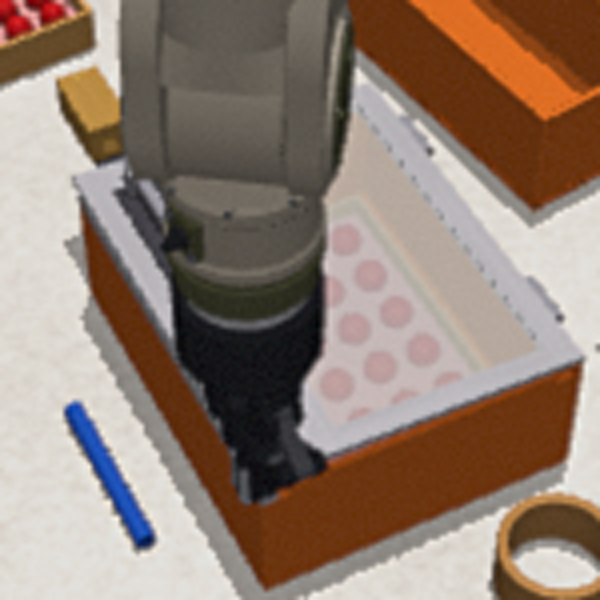

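View pics/t4.png

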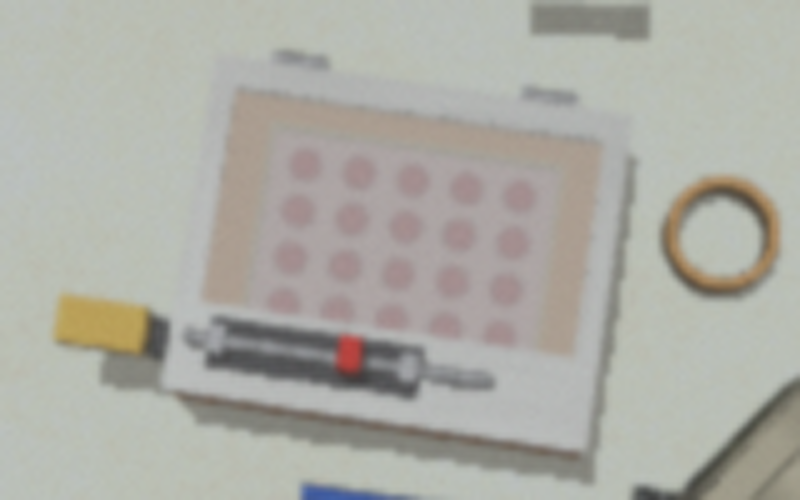

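Request:
{"name": "send_rows", "arguments": {
  "plan": [
    [-50,0,0,0,0,0],
    [-72,50,0,0,0,0],
    [-72,110,0,0,0,0],
    [-72,170,0,0,0,0],
    [-72,230,0,0,0,0],
    [-72,290,0,0,0,0],
    [-72,350,0,0,0,0],
    [-72,370,0,0,0,0],
    [-72,370,0,0,0,0],
    [-72,370,0,0,0,0]
  ],
  "claw": 60
}}

```text
clock: 10.6
tcp_pos: [0.4343, 0.1136, 0.3202]
orientation: [0.705, 0.047, 0.706, -0.048]
wrist_force: [0.0, -0.6, -0.4]
finger_gap: 0.0597
```

Run:
```python
from h import *
s,p,r=cur(); print(s['clock'],p,s['wrist_force'])
C=cams()
cv2.imwrite("pics/side5.png",C["side"]["frame"])
a=C["side"]["frame"][125:245,255:375]
cv2.imwrite("pics/s5.png",cv2.resize(a,(600,600),interpolation=cv2.INTER_CUBIC))
for n,c in C.items(): print(n,(-cv2.Rodrigues(c["rvec"])[0].T@c["tvec"].reshape(3)).round(3))
```

```text
10.6 [0.43432421 0.11362496 0.32017116] [ 0.03962333 -0.6095221  -0.41969851]
side [ 0.049 -0.782  1.133]
top [ 0.351 -0.066  1.916]
```

View pics/s5.png

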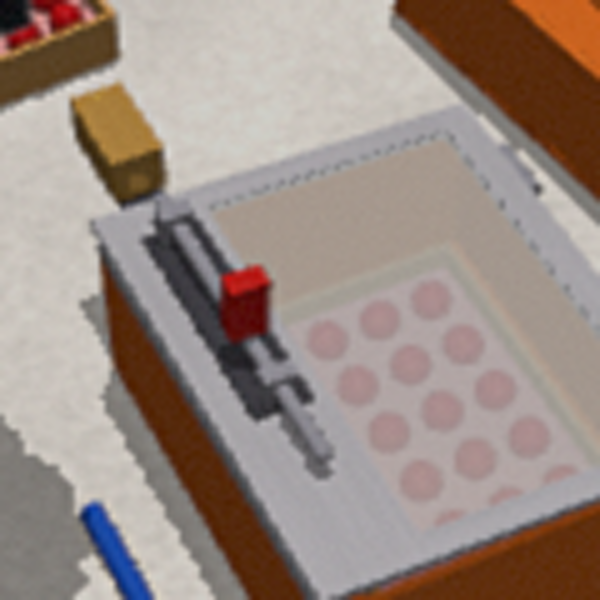

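```bash
cat > fit2.py <<'E'
from h import *
C=cams()
T=lambda x,y:("top",235+x/5,140+y/5)
S=lambda x,y:("side",255+x/5,125+y/5)
h=[("t",T(349,353)),("s",S(246,279))]
# direct triangulation
def ray(n,u,v):
    c=C[n]; Rm=cv2.Rodrigues(c["rvec"])[0]; o=-Rm.T@c["tvec"].reshape(3)
    x=cv2.undistortPoints(np.array([[[u,v]]],float),c["mtx"],None)[0,0]
    d=Rm.T@np.r_[x,1]; return o,d/np.linalg.norm(d)
A=[];b=[]
for _,(n,u,v) in h:
    o,d=ray(n,u,v); P=np.eye(3)-np.outer(d,d); A.append(P); b.append(P@o)
X=np.linalg.lstsq(np.vstack(A),np.hstack(b),rcond=None)[0]
print("handle top",X,[np.linalg.norm(P@X-q)*1e3 for P,q in zip(A,b)])
cy=np.cos(CASE[2]);sy=np.sin(CASE[2]); d=X[:2]-CASE[:2]
print("in case",cy*d[0]+sy*d[1],-sy*d[0]+cy*d[1],X[2])
def res(q,full=False):
    x,y,yaw,th,hy,ky=q
    L=lambda d,yy,h:lidpt(th,d,yy,h)
    o=[(L(.243,.15,.006),T(163,388)),(L(.243,-.15,.006),T(590,451)),(L(0,-.15,.006),T(632,118)),(L(0,.15,.006),T(216,58)),
       (L(.243,.15,.006),S(93,222)),(L(.205,hy,.062),h[0][1]),(L(.205,hy,.062),h[1][1]),(L(.205,hy+.118,.020),T(185,336)),
       (np.array([-.085-.0165,ky,.131+.0165]),T(145,352)),(np.array([-.085+.0165,ky,.131+.0165]),T(150,308)),
       (np.array([-.085+.0165,ky,.131+.0165]),S(163,152)),(np.array([-.085-.0165,ky,.131+.0165]),S(117,170)) ]
    r=[proj(C[n],world(p,q[:3]))[0]-[u,v] for p,(n,u,v) in o]
    return np.array(r) if full else np.ravel(r)
s=least_squares(res,[*CASE,.05,.019,.16],loss='soft_l1',x_scale=[.01,.01,.05,.05,.01,.01])
print(s.x); print(res(s.x,True).round(1).tolist())
q=s.x; print("handle", world(lidpt(q[3],.205,q[4],.062),q[:3]))
E
python3 fit2.py
```

```text
handle top [ 0.49859886 -0.01894921  0.18576066] [np.float64(0.6645522718702882), np.float64(0.6645522718697692)]
in case -0.08365289970883188 0.020805249540936065 0.18576065578107848
[ 0.57711421 -0.05290091 -0.14138496  0.05705041  0.02226503  0.1653877 ]
[[-0.4, 0.4], [-0.4, 0.5], [0.7, -0.5], [0.1, -0.8], [0.1, 0.1], [0.1, -0.2], [0.8, 0.2], [-0.6, -0.1], [-0.7, 0.7], [-0.2, 0.1], [0.7, 0.4], [-0.7, 0.6]]
handle [ 0.49992994 -0.01942548  0.18458812]
```

Run:
```python
from h import *
C=(.5774,-.0522,-.138)
s,p,r=cur()
O=orient(tilt=.057)
for hh in(.062+.05,.062-.026):
    w=world(lidpt(.057,.205,.0215,hh),C); print(w,row(w,O,p,r))
```

```text
[ 0.50281533 -0.02013512  0.23449678] [85.9, -122.5, 85.9, -0.1, 3.3, -0.0]
[ 0.49852684 -0.01953952  0.15862021] [161.7, -122.5, 81.5, -0.1, 3.3, -0.0]
```

Request:
{"name": "send_rows", "arguments": {
  "plan": [
    [0,-40,30,0,1,0],
    [0,-90,60,0,2,0],
    [0,-122.5,86,0,3.3,0],
    [50,-122.5,86,0,3.3,0],
    [86,-122.5,86,0,3.3,0],
    [110,-122.5,84.5,0,3.3,0],
    [130,-122.5,83.5,0,3.3,0],
    [145,-122.5,82.5,0,3.3,0],
    [145,-122.5,82.5,0,3.3,0],
    [145,-122.5,82.5,0,3.3,0]
  ]
}}

```text
clock: 12.05
tcp_pos: [0.5001, -0.0189, 0.1761]
orientation: [0.685, 0.049, 0.725, -0.046]
wrist_force: [0.7, -0.3, -0.2]
finger_gap: 0.0597
```

Run:
```python
from h import *
s,p,r=cur(); print(s['clock'],p,s['wrist_force'],s['finger_gap'])
C=cams()
a=C["side"]["frame"][105:225,255:375]
cv2.imwrite("pics/s6.png",cv2.resize(a,(600,600),interpolation=cv2.INTER_CUBIC))
```

```text
12.05 [ 0.50014724 -0.01893167  0.17606852] [ 0.74839271 -0.31681218 -0.15894485] 0.059671534438088814
```

View pics/s6.png

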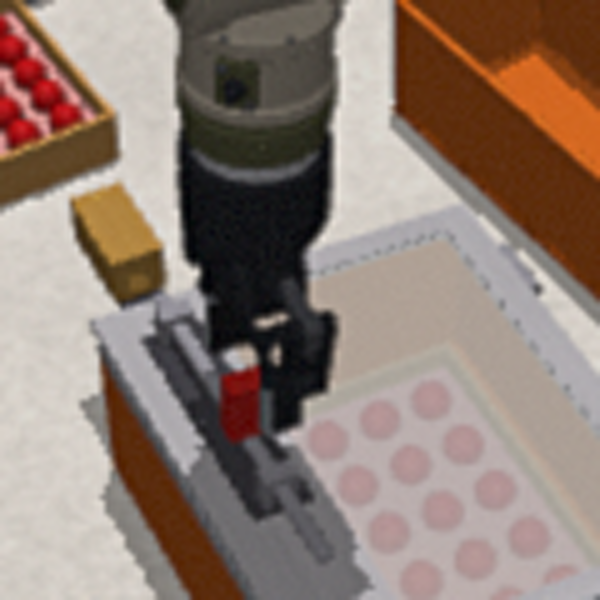

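Run:
```python
from h import *
s,p,r=cur()
C=cams()
for v in([-.005,-.03,0],[-.005,-.045,0],[-.005,.03,0],[0,0,0]):
    u=proj(C["side"],p+r.apply(v))[0]; print(v,(u-[255,105])*5)
```

```text
[-0.005, -0.03, 0] [275.56920544 420.31525905]
[-0.005, -0.045, 0] [288.24008227 439.39979877]
[-0.005, 0.03, 0] [226.58256061 346.53286961]
[0, 0, 0] [250.67501346 389.52299389]
```

Request:
{"name": "send_rows", "arguments": {
  "plan": [
    [4,0,0,0,0,0],
    [8,0,0,0,0,0],
    [12,0,0,0,0,0],
    [15,0,0,0,0,0],
    [17,0,0,0,0,0],
    [17,0,0,0,0,0],
    [17,0,0,0,0,0],
    [17,0,0,0,0,0],
    [17,0,0,0,0,0],
    [17,0,0,0,0,0]
  ]
}}

```text
clock: 13.5
tcp_pos: [0.4987, -0.0185, 0.1584]
orientation: [0.685, 0.049, 0.725, -0.046]
wrist_force: [0.4, -0.2, 0.6]
finger_gap: 0.0602
```

Request:
{"name": "send_rows", "arguments": {
  "plan": [
    [0,0,0,0,0,0],
    [0,0,0,0,0,0],
    [0,0,0,0,0,0],
    [0,0,0,0,0,0],
    [0,0,0,0,0,0],
    [0,0,0,0,0,0],
    [0,0,0,0,0,0],
    [0,0,0,0,0,0],
    [0,0,0,0,0,0],
    [0,0,0,0,0,0]
  ],
  "claw": 10,
  "newtons": 40
}}

```text
clock: 14.75
tcp_pos: [0.4991, -0.0145, 0.1584]
orientation: [0.685, 0.051, 0.725, -0.043]
wrist_force: [3.3, 14.9, 1.5]
finger_gap: 0.0153
```

```bash
cat > st.py <<'E'
from h import *
s,p,r=cur()
F=np.array(s['wrist_force']); C=(.5774,-.0522,-.138)
cs,sn=np.cos(C[2]),np.sin(C[2]); d=p[:2]-C[:2]
print(s['clock'],'case xyz mm',(np.array([cs*d[0]+sn*d[1],-sn*d[0]+cs*d[1],p[2]])*1e3).round(1),'F case',np.array([cs*F[0]+sn*F[1],-sn*F[0]+cs*F[1],F[2]]).round(2),'gap',round(s['finger_gap']*1e3,1),'T',s['ft_torque'].round(2))
print('rot vs vertical',(orient().inv()*r).as_rotvec(degrees=True).round(2))
E
python3 st.py
```

```text
14.75 case xyz mm [-82.8  26.6 158.4] F case [ 1.17 15.2   1.47] gap 15.3 T [ 2.74 -0.5  -0.41]
rot vs vertical [-0.11  3.28  0.49]
```

Run:
```python
from h import *
s,p,r=cur()
C=cams()
a=C["side"]["frame"][125:225,265:365]
cv2.imwrite("pics/s7.png",cv2.resize(a,(600,600),interpolation=cv2.INTER_CUBIC))
a=C["top"]["frame"][170:240,255:355]
cv2.imwrite("pics/t7.png",cv2.resize(a,None,fx=6,fy=6,interpolation=cv2.INTER_CUBIC))
```

```text
(no output)
```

View pics/s7.png

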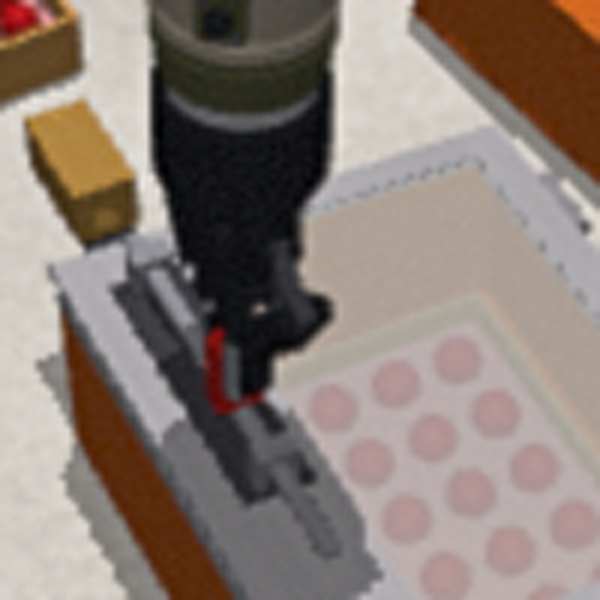

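View pics/t7.png

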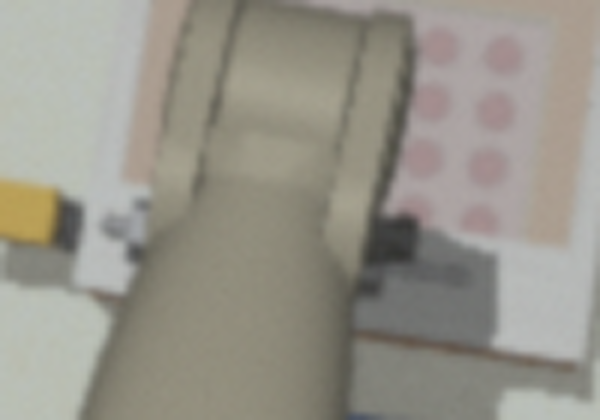

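Request:
{"name": "send_rows", "arguments": {
  "plan": [
    [0,1,0,0,0,0],
    [0,2,0,0,0,0],
    [0,3,0,0,0,0],
    [0,4,0,0,0,0],
    [0,4,0,0,0,0],
    [0,4,0,0,0,0],
    [0,4,0,0,0,0],
    [0,4,0,0,0,0],
    [0,4,0,0,0,0],
    [0,4,0,0,0,0]
  ]
}}

```text
clock: 16.1
tcp_pos: [0.4992, -0.0141, 0.1584]
orientation: [0.685, 0.049, 0.726, -0.046]
wrist_force: [-0.6, 4.9, 2.2]
finger_gap: 0.0152
```

```bash
python3 st.py
```

```text
16.1 case xyz mm [-82.7  27.  158.4] F case [-1.28  4.75  2.24] gap 15.2 T [ 0.95  0.02 -0.27]
rot vs vertical [0.01 3.3  0.07]
```

Run:
```python
from h import *
C=(.5774,-.0522,-.138)
s,p,r=cur()
p0=lidpt(.057,.205,.0215,.036); O0=orient(.057)
for f in (.25,.5,.75,1,1.25,1.5):
    th=.057*(1-f); print(f,row(world(lidpt(th,.205,.0215,.036),C),orient(th),world(p0,C),O0))
```

```text
0.25 [2.9, 0.0, -0.5, 0.0, -0.8, 0.0]
0.5 [5.9, 0.0, -0.9, 0.0, -1.6, 0.0]
0.75 [8.8, 0.0, -1.4, -0.0, -2.4, 0.0]
1 [11.7, 0.0, -1.7, 0.0, -3.3, 0.0]
1.25 [14.7, 0.0, -2.0, -0.0, -4.1, -0.0]
1.5 [17.6, 0.0, -2.3, 0.0, -4.9, 0.0]
```

Request:
{"name": "send_rows", "arguments": {
  "plan": [
    [1,1,-0.2,0,-0.3,0],
    [2,1.5,-0.3,0,-0.6,0],
    [3,1.5,-0.5,0,-0.8,0],
    [4,1.5,-0.6,0,-1.1,0],
    [5,1.5,-0.8,0,-1.4,0],
    [6,1.5,-0.9,0,-1.6,0],
    [7,1.5,-1.1,0,-1.9,0],
    [8,1.5,-1.3,0,-2.2,0],
    [8,1.5,-1.3,0,-2.2,0],
    [8,1.5,-1.3,0,-2.2,0]
  ]
}}

```text
clock: 17.35
tcp_pos: [0.4978, -0.0137, 0.1513]
orientation: [0.699, 0.048, 0.712, -0.048]
wrist_force: [-3.3, -0.9, 8.9]
finger_gap: 0.0151
```

```bash
python3 st.py
```

```text
17.35 case xyz mm [-84.2  27.2 151.3] F case [-3.12 -1.32  8.91] gap 15.1 T [-0.23  0.75 -0.12]
rot vs vertical [ 0.05  1.03 -0.09]
```

Request:
{"name": "send_rows", "arguments": {
  "plan": [
    [0.5,0,0,0,-0.1,0],
    [1,0,-0.1,0,-0.3,0],
    [1.5,0,-0.1,0,-0.4,0],
    [2,0,-0.1,0,-0.5,0],
    [2.5,0,-0.2,0,-0.6,0],
    [3,0,-0.2,0,-0.8,0],
    [3,0,-0.2,0,-0.8,0],
    [3,0,-0.2,0,-0.8,0],
    [3,0,-0.2,0,-0.8,0],
    [3,0,-0.2,0,-0.8,0]
  ]
}}

```text
clock: 18.6
tcp_pos: [0.4973, -0.0136, 0.1487]
orientation: [0.704, 0.047, 0.707, -0.048]
wrist_force: [-4.5, -0.9, 12.0]
finger_gap: 0.0155
```

```bash
python3 st.py
```

```text
18.6 case xyz mm [-84.6  27.2 148.7] F case [-4.29 -1.54 12.05] gap 15.5 T [-0.12  1.15 -0.13]
rot vs vertical [ 0.05  0.24 -0.1 ]
```

Request:
{"name": "send_rows", "arguments": {
  "plan": [
    [0.3,0,-0.3,0,0,0],
    [0.6,0,-0.6,0,0,0],
    [0.9,0,-0.9,0,0,0],
    [1.2,0,-1.2,0,0,0],
    [1.5,0,-1.2,0,0,0],
    [1.5,0,-1.2,0,0,0],
    [1.5,0,-1.2,0,0,0],
    [1.5,0,-1.2,0,0,0],
    [1.5,0,-1.2,0,0,0],
    [1.5,0,-1.2,0,0,0]
  ]
}}

```text
clock: 19.85
tcp_pos: [0.4973, -0.0136, 0.1484]
orientation: [0.705, 0.047, 0.706, -0.048]
wrist_force: [-3.4, -0.3, 18.8]
finger_gap: 0.0151
```

```bash
python3 st.py
```

```text
19.85 case xyz mm [-84.7  27.2 148.4] F case [-3.37 -0.81 18.76] gap 15.1 T [-0.14  1.16 -0.13]
rot vs vertical [ 0.05  0.07 -0.1 ]
```

Request:
{"name": "send_rows", "arguments": {
  "plan": [
    [-0.3,1,-0.5,0,0,0],
    [-0.3,2,-0.5,0,0,0],
    [-0.3,3,-0.5,0,0,0],
    [-0.3,4,-0.5,0,0,0],
    [-0.3,5,-0.5,0,0,0],
    [-0.3,6,-0.5,0,0,0],
    [-0.3,7,-0.5,0,0,0],
    [-0.3,8,-0.5,0,0,0],
    [-0.3,8,-0.5,0,0,0],
    [-0.3,8,-0.5,0,0,0]
  ]
}}

```text
clock: 21.1
tcp_pos: [0.4983, -0.0059, 0.1485]
orientation: [0.705, 0.047, 0.706, -0.049]
wrist_force: [-2.4, -1.4, 15.3]
finger_gap: 0.0155
```

```bash
python3 st.py
```

```text
21.1 case xyz mm [-84.7  35.  148.5] F case [-2.16 -1.74 15.33] gap 15.5 T [-0.27  0.8  -0.16]
rot vs vertical [ 0.06  0.03 -0.12]
```

Request:
{"name": "send_rows", "arguments": {
  "plan": [
    [0,0.7,0,0,0,0],
    [0,1.4,0,0,0,0],
    [0,2.1,0,0,0,0],
    [0,2.8,0,0,0,0],
    [0,3.5,0,0,0,0],
    [0,4.2,0,0,0,0],
    [0,5,0,0,0,0],
    [0,5,0,0,0,0],
    [0,5,0,0,0,0],
    [0,5,0,0,0,0]
  ]
}}

```text
clock: 22.35
tcp_pos: [0.4991, -0.0009, 0.1485]
orientation: [0.705, 0.047, 0.706, -0.049]
wrist_force: [-2.2, -1.7, 15.4]
finger_gap: 0.0151
```

```bash
python3 st.py
```

```text
22.35 case xyz mm [-84.6  40.  148.5] F case [-1.99 -2.03 15.4 ] gap 15.1 T [-0.35  0.77 -0.2 ]
rot vs vertical [ 0.06  0.02 -0.12]
```

Request:
{"name": "send_rows", "arguments": {
  "plan": [
    [0,0.7,0,0,0,0],
    [0,1.4,0,0,0,0],
    [0,2.1,0,0,0,0],
    [0,2.8,0,0,0,0],
    [0,3.5,0,0,0,0],
    [0,4.2,0,0,0,0],
    [0,5,0,0,0,0],
    [0,5,0,0,0,0],
    [0,5,0,0,0,0],
    [0,5,0,0,0,0]
  ]
}}

```text
clock: 23.6
tcp_pos: [0.4998, 0.004, 0.1485]
orientation: [0.705, 0.047, 0.706, -0.049]
wrist_force: [-2.1, -2.0, 14.8]
finger_gap: 0.0148
```

```bash
python3 st.py
```

```text
23.6 case xyz mm [-84.6  45.  148.5] F case [-1.85 -2.27 14.75] gap 14.8 T [-0.34  0.69 -0.19]
rot vs vertical [ 0.06  0.02 -0.11]
```

Request:
{"name": "send_rows", "arguments": {
  "plan": [
    [0,0.7,0,0,0,0],
    [0,1.4,0,0,0,0],
    [0,2.1,0,0,0,0],
    [0,2.8,0,0,0,0],
    [0,3.5,0,0,0,0],
    [0,4.2,0,0,0,0],
    [0,5,0,0,0,0],
    [0,5,0,0,0,0],
    [0,5,0,0,0,0],
    [0,5,0,0,0,0]
  ]
}}

```text
clock: 24.85
tcp_pos: [0.5005, 0.009, 0.1485]
orientation: [0.705, 0.047, 0.706, -0.049]
wrist_force: [-2.4, -1.6, 14.3]
finger_gap: 0.0152
```

```bash
python3 st.py
```

```text
24.85 case xyz mm [-84.6  50.  148.5] F case [-2.11 -1.87 14.28] gap 15.2 T [-0.42  0.77 -0.13]
rot vs vertical [ 0.06  0.02 -0.11]
```

Request:
{"name": "send_rows", "arguments": {
  "plan": [
    [0,0.5,0,0,0,0],
    [0,1,0,0,0,0],
    [0,1.5,0,0,0,0],
    [0,2,0,0,0,0],
    [0,2.5,0,0,0,0],
    [0,3,0,0,0,0],
    [0,3.5,0,0,0,0],
    [0,4,0,0,0,0],
    [0,4,0,0,0,0],
    [0,4,0,0,0,0]
  ]
}}

```text
clock: 26.1
tcp_pos: [0.5011, 0.0129, 0.1485]
orientation: [0.705, 0.047, 0.706, -0.049]
wrist_force: [-2.3, -2.2, 14.2]
finger_gap: 0.0152
```

```bash
python3 st.py
```

```text
26.1 case xyz mm [-84.6  54.  148.5] F case [-1.98 -2.48 14.21] gap 15.2 T [-0.35  0.7  -0.12]
rot vs vertical [ 0.06  0.01 -0.11]
```

Request:
{"name": "send_rows", "arguments": {
  "plan": [
    [0,0.4,0,0,0,0],
    [0,0.8,0,0,0,0],
    [0,1.2,0,0,0,0],
    [0,1.6,0,0,0,0],
    [0,2,0,0,0,0],
    [0,2.4,0,0,0,0],
    [0,2.8,0,0,0,0],
    [0,3,0,0,0,0],
    [0,3,0,0,0,0],
    [0,3,0,0,0,0]
  ]
}}

```text
clock: 27.35
tcp_pos: [0.5015, 0.0159, 0.1485]
orientation: [0.705, 0.047, 0.706, -0.049]
wrist_force: [-2.9, -1.9, 14.7]
finger_gap: 0.0153
```

```bash
python3 st.py
```

```text
27.35 case xyz mm [-84.6  57.  148.5] F case [-2.6  -2.28 14.73] gap 15.3 T [-0.43  0.66 -0.18]
rot vs vertical [ 0.06  0.01 -0.11]
```

Request:
{"name": "send_rows", "arguments": {
  "plan": [
    [0,0.5,0,0,0,0],
    [0,1,0,0,0,0],
    [0,1.5,0,0,0,0],
    [0,2,0,0,0,0],
    [0,2.5,0,0,0,0],
    [0,3,0,0,0,0],
    [0,3.5,0,0,0,0],
    [0,4,0,0,0,0],
    [0,4,0,0,0,0],
    [0,4,0,0,0,0]
  ]
}}

```text
clock: 28.6
tcp_pos: [0.502, 0.0199, 0.1485]
orientation: [0.705, 0.047, 0.706, -0.049]
wrist_force: [-1.9, -1.3, 14.4]
finger_gap: 0.0151
```

```bash
python3 st.py
```

```text
28.6 case xyz mm [-84.6  61.  148.5] F case [-1.74 -1.55 14.45] gap 15.1 T [-0.38  0.72 -0.17]
rot vs vertical [ 0.06  0.01 -0.11]
```

Request:
{"name": "send_rows", "arguments": {
  "plan": [
    [0,0.5,0,0,0,0],
    [0,1,0,0,0,0],
    [0,1.5,0,0,0,0],
    [0,2,0,0,0,0],
    [0,2.5,0,0,0,0],
    [0,3,0,0,0,0],
    [0,3.5,0,0,0,0],
    [0,4,0,0,0,0],
    [0,4,0,0,0,0],
    [0,4,0,0,0,0]
  ]
}}

```text
clock: 29.85
tcp_pos: [0.5026, 0.0239, 0.1485]
orientation: [0.705, 0.047, 0.706, -0.049]
wrist_force: [-1.7, -2.3, 14.4]
finger_gap: 0.0149
```

```bash
python3 st.py
```

```text
29.85 case xyz mm [-84.5  65.1 148.5] F case [-1.42 -2.48 14.4 ] gap 14.9 T [-0.45  0.64 -0.18]
rot vs vertical [ 0.06  0.   -0.1 ]
```

Request:
{"name": "send_rows", "arguments": {
  "plan": [
    [0,0.5,0,0,0,0],
    [0,1,0,0,0,0],
    [0,1.5,0,0,0,0],
    [0,2,0,0,0,0],
    [0,2.5,0,0,0,0],
    [0,3,0,0,0,0],
    [0,3.5,0,0,0,0],
    [0,4,0,0,0,0],
    [0,4,0,0,0,0],
    [0,4,0,0,0,0]
  ]
}}

```text
clock: 31.1
tcp_pos: [0.5032, 0.0278, 0.1485]
orientation: [0.705, 0.047, 0.706, -0.049]
wrist_force: [-1.7, -2.0, 13.9]
finger_gap: 0.015
```

```bash
python3 st.py
```

```text
31.1 case xyz mm [-84.5  69.1 148.5] F case [-1.4  -2.25 13.92] gap 15.0 T [-0.39  0.65 -0.16]
rot vs vertical [ 0.06  0.   -0.1 ]
```

Request:
{"name": "send_rows", "arguments": {
  "plan": [
    [0.1,0.5,0,0,0,0],
    [0.1,1,0,0,0,0],
    [0.1,1.5,0,0,0,0],
    [0.1,2,0,0,0,0],
    [0.1,2.5,0,0,0,0],
    [0.1,3,0,0,0,0],
    [0.1,3.5,0,0,0,0],
    [0.1,4,0,0,0,0],
    [0.1,4,0,0,0,0],
    [0.1,4,0,0,0,0]
  ]
}}

```text
clock: 32.35
tcp_pos: [0.5035, 0.0303, 0.1485]
orientation: [0.705, 0.047, 0.706, -0.05]
wrist_force: [-3.7, -8.0, 15.6]
finger_gap: 0.0152
```

```bash
python3 st.py
```

```text
32.35 case xyz mm [-84.5  71.6 148.5] F case [-2.52 -8.47 15.61] gap 15.2 T [-1.43  0.85 -0.11]
rot vs vertical [ 0.12  0.   -0.28]
```

Request:
{"name": "send_rows", "arguments": {
  "plan": [
    [0,0.2,0,0,0,0],
    [0,0.4,0,0,0,0],
    [0,0.6,0,0,0,0],
    [0,0.8,0,0,0,0],
    [0,0.8,0,0,0,0],
    [0,0.8,0,0,0,0],
    [0,0.8,0,0,0,0],
    [0,0.8,0,0,0,0],
    [0,0.8,0,0,0,0],
    [0,0.8,0,0,0,0]
  ]
}}

```text
clock: 33.6
tcp_pos: [0.5036, 0.0307, 0.1485]
orientation: [0.705, 0.046, 0.706, -0.05]
wrist_force: [-3.2, -10.3, 14.5]
finger_gap: 0.0151
```

```bash
python3 st.py
```

```text
33.6 case xyz mm [-84.5  72.  148.5] F case [ -1.74 -10.62  14.54] gap 15.1 T [-1.65  0.98 -0.11]
rot vs vertical [ 0.13  0.01 -0.33]
```

Request:
{"name": "send_rows", "arguments": {
  "plan": [
    [-0.4,0,0,0,0,0],
    [-0.8,0,0,0,0,0],
    [-1.2,0,0,0,0,0],
    [-1.6,0,0,0,0,0],
    [-2,0,0,0,0,0],
    [-2.4,0,0,0,0,0],
    [-2.4,0,0,0,0,0],
    [-2.4,0,0,0,0,0],
    [-2.4,0,0,0,0,0],
    [-2.4,0,0,0,0,0]
  ]
}}

```text
clock: 34.85
tcp_pos: [0.5036, 0.0308, 0.1492]
orientation: [0.705, 0.046, 0.706, -0.05]
wrist_force: [1.2, -8.3, 3.4]
finger_gap: 0.0153
```

```bash
python3 st.py
```

```text
34.85 case xyz mm [-84.5  72.  149.2] F case [ 2.29 -8.02  3.42] gap 15.3 T [-1.75  0.07 -0.09]
rot vs vertical [ 0.13  0.08 -0.32]
```

Request:
{"name": "send_rows", "arguments": {
  "plan": [
    [-0.1,-0.4,0,0,0,0],
    [-0.2,-0.8,0,0,0,0],
    [-0.3,-1.2,0,0,0,0],
    [-0.3,-1.6,0,0,0,0],
    [-0.3,-1.6,0,0,0,0],
    [-0.3,-1.6,0,0,0,0],
    [-0.3,-1.6,0,0,0,0],
    [-0.3,-1.6,0,0,0,0],
    [-0.3,-1.6,0,0,0,0],
    [-0.3,-1.6,0,0,0,0]
  ]
}}

```text
clock: 36.1
tcp_pos: [0.5036, 0.0307, 0.1495]
orientation: [0.705, 0.047, 0.706, -0.049]
wrist_force: [2.9, -5.3, 3.8]
finger_gap: 0.0149
```

```bash
python3 st.py
```

```text
36.1 case xyz mm [-84.5  71.9 149.5] F case [ 3.59 -4.82  3.78] gap 14.9 T [-0.99 -0.25 -0.17]
rot vs vertical [ 0.08  0.07 -0.14]
```

Request:
{"name": "send_rows", "arguments": {
  "plan": [
    [0,-0.5,0,0,0,0],
    [0,-0.5,0,0,0,0],
    [0,-0.5,0,0,0,0],
    [0,-0.5,0,0,0,0],
    [0,-0.5,0,0,0,0],
    [0,-0.5,0,0,0,0],
    [0,-0.5,0,0,0,0],
    [0,-0.5,0,0,0,0],
    [-5,-0.5,0,0,0,0],
    [-10,-0.5,0,0,0,0]
  ],
  "claw": 55
}}

```text
clock: 37.35
tcp_pos: [0.5019, 0.0317, 0.1592]
orientation: [0.704, 0.048, 0.707, -0.048]
wrist_force: [-0.4, -0.1, 0.3]
finger_gap: 0.055
```

```bash
python3 st.py
```

```text
37.35 case xyz mm [-86.3  72.7 159.2] F case [-0.39 -0.18  0.26] gap 55.0 T [-0.05 -0.   -0.03]
rot vs vertical [0.02 0.29 0.  ]
```

Request:
{"name": "send_rows", "arguments": {
  "plan": [
    [-10,0,0,0,0,0],
    [-30,0,0,0,0,0],
    [-60,0,0,0,0,0],
    [-110,0,0,0,0,0],
    [-150,20,-20,0,0,0],
    [-150,60,-40,0,0,0],
    [-150,110,-60,0,0,0],
    [-150,150,-70,0,0,0],
    [-150,150,-70,0,0,0],
    [-150,150,-70,0,0,0]
  ]
}}

```text
clock: 38.6
tcp_pos: [0.4534, 0.1895, 0.3096]
orientation: [0.704, 0.048, 0.707, -0.047]
wrist_force: [-0.2, 0.5, 0.0]
finger_gap: 0.0548
```

```bash
python3 st.py
python3 - <<'E'
from h import *
C=cams()
a=C["side"]["frame"][125:245,245:365]
cv2.imwrite("pics/s9.png",cv2.resize(a,(600,600),interpolation=cv2.INTER_CUBIC))
a=C["top"]["frame"]
cv2.imwrite("pics/t9.png",a); cv2.imwrite("pics/side9.png",C["side"]["frame"])
E
```

```text
38.6 case xyz mm [-156.   222.3  309.6] F case [-0.23  0.45  0.04] gap 54.8 T [ 0.01 -0.02 -0.04]
rot vs vertical [-0.02  0.27 -0.01]
```

View pics/s9.png

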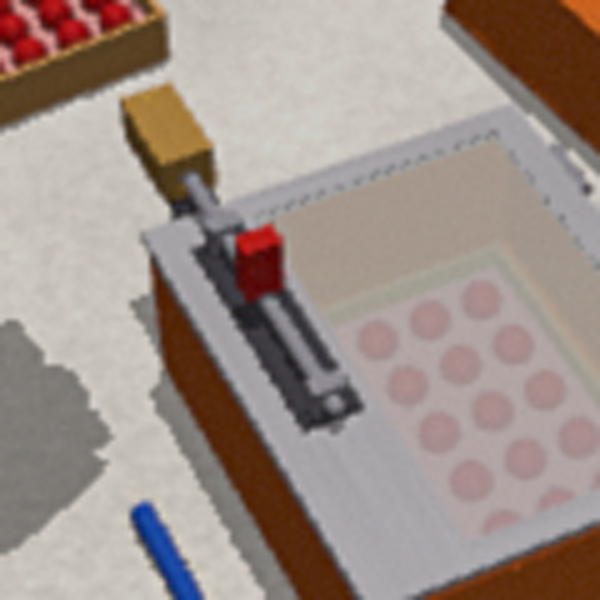

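View pics/t9.png

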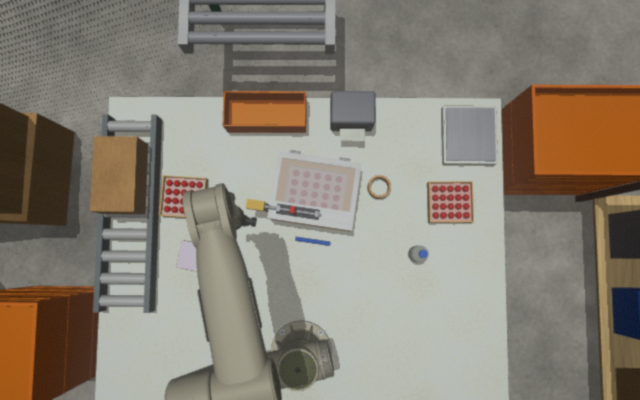

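Run:
```python
from h import *
C=cams(); CC=(.5774,-.0522,-.138)
for y in(.066,.069,.072): print(y,(proj(C["side"],world(lidpt(.004,.205,y-.004,.062),CC))[0]-[245,125])*5)
from workcell import job
print(job.hand_in())
```

```text
0.066 [263.03199002 247.19853331]
0.069 [260.70253033 243.63359317]
0.072 [258.37925441 240.0781165 ]
the job is handed in; nothing more can be done
None
```

The lid is closed and bolted, the tip is on the buffer, the gripper is clear, and the job is handed in at about 39 s of the 72 s. I had no direct reading of the bolt after letting go, so "still home" is inferred from the forces below and from the picture.

**Lid:** I swung it down onto its seal with closed fingers, then gripped the red handle and pressed it down. The downward force rose to about 13 N and peaked near 19 N at the hard stop. That leaves roughly 6 N on the rim. I held about 14–16 N while sliding the bolt.

**Bolt:** It slid with about 2 N of rubbing and met the buffer after about 43 mm of travel. I pushed to 10.6 N, which I estimate pressed the buffer in about 2 mm. The handle did not draw back while I eased off. Once released, friction should leave the buffer pressed in about 1 mm, against the 0.4 mm needed.

**Last checks:**
- **Lid held:** it rose only about 1 mm when I stopped pressing, so the keeper is holding it.
- **Bolt position:** the last picture shows the rod inside the keeper and the handle where it should be, within about 2–3 mm. That is too coarse to confirm the last millimetre.
- **Clear of everything:** wrist force was about zero before hand-in, and nothing else on the bench looked moved. The arm hid part of the pink box and the left gift box in the last view.

**Disagreement:** The camera placed the handle about 5 mm short of where the fingers found it. As the gripper closed, it pressed the bolt back against its drawn-back stop with about 15 N sideways. I relieved that before pressing the lid down.

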